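# Rack the stirring paddles and swing the keeper bar shut

## Task

Set the small steel tin aside on the counter, slide every wooden stirring paddle lengthwise into a slot of the grey rack until it is fully home (one per slot, any slot), then swing the aluminium keeper bar shut across the front of the rack, square to the slots and against its stop, by pivoting it about the fixed post: it stays flat on the counter with its heel at the post throughout. Finally stand the small tin back upright on its round black mark, and leave the other things on the counter where they are.

Things in the scene. Friction and masses are not known exactly. Their poses are not given: they have to be found in the camera images.
- rack: grey steel paddle rack fixed to the counter, 137 mm wide (its y), 152 mm deep, 29 mm tall; origin on the counter at the middle of its open front. +x points INTO the slots, +y along the front towards the pivot post, z up. Three parallel slots at y = -42, 0, +42 mm, each 31 mm wide; their floor is the counter. Shut, the keeper bar lies along the rack's y, centre line at x = -33 mm
- rack_mouth (a point): middle slot's mouth, 10.5 mm above the counter, axes as the rack. Slots: back wall 142 mm inward; 11 mm partitions with rounded noses reaching 5.5 mm forward of this point; roofed at 21 mm by two straps (tops 27 mm) at x = 10..40 and 105..145 mm, open above between them
- stop (a point): tip of the longer nose of the rack's outer wall at x = -20, y = -63 mm in the rack's frame, 10 mm up: the fixed stop that the side of the keeper bar meets, near its free end, when shut
- post (a point): centre of the fixed steel pivot post (20 mm diameter, 40 mm tall) in front of the rack at x = -56, y = +120 mm in the rack's frame; the point is 12.5 mm above the counter
- mark (a point): centre, on the counter, of the flat round black mark (84 mm across, no thickness to feel) where the small tin belongs; 105 mm in front of the rack's open front, on its middle line
- keeper_heel (a point): on the keeper bar's centre line, 12 mm from its heel end, half-way up. Loose square aluminium bar 220 x 25 x 25 mm, about 0.25 kg; x axis runs heel to free end (208 mm from here). At first it sticks out forwards from the rack, heel beside the post, post at its -y side. It shuts by swinging 95 to 110 degrees counter-clockwise (from above) about the post, which stays at its -y side
- keeper_mid (a point): middle of the keeper bar, half-way up, axes as keeper_heel. Shut, this point is at about x = -33, y = +22 mm in the rack's frame, the free end pointing along the rack's -y
- tin_c (a point): centre (half-way up) of the small bare-steel paint tin, 62 mm diameter, 70 mm tall, about 0.35 kg; at first it stands on its mark, in the way of the slots and of the keeper's swing
- paddle0_c (a point): centre (half-way up) of a wooden stirring paddle, a flat bar 155 x 26 x 16 mm (its x, y, z), about 50 g, both ends alike, lying flat on the counter. May be absent. Fully home against the back wall of a slot its centre is at x = 64.5 mm in the rack's frame and its tail stands out 13 mm from the front
- paddle1_c (a point): centre (half-way up) of a wooden stirring paddle, a flat bar 155 x 26 x 16 mm (its x, y, z), about 50 g, both ends alike, lying flat on the counter. May be absent. Fully home against the back wall of a slot its centre is at x = 64.5 mm in the rack's frame and its tail stands out 13 mm from the front
- paddle2_c (a point): centre (half-way up) of a wooden stirring paddle, a flat bar 155 x 26 x 16 mm (its x, y, z), about 50 g, both ends alike, lying flat on the counter. May be absent. Fully home against the back wall of a slot its centre is at x = 64.5 mm in the rack's frame and its tail stands out 13 mm from the front
- filler: bystander, to be left alone: flat sealed red tin of filler, 108 mm across, 60 mm tall; origin at the centre of its underside
- pot: bystander, to be left alone: small white tester jar, 48 mm across, 55 mm tall, standing near the paddles; origin at the centre of its underside
- mallet: bystander, to be left alone: rubber mallet lying down: whitish head 64 mm thick and 95 mm long along its y axis at the origin, wooden handle reaching 240 mm along its -x axis; 64 mm tall
- fandeck: bystander, to be left alone: paper colour fan deck, a block 50 x 160 x 35 mm (x, y, z); origin at the centre of its underside
- tape: bystander, to be left alone: roll of yellow tape lying flat, 100 mm across, 25 mm tall; origin at the centre of its underside
- brush: bystander, to be left alone: paint brush lying flat, about 220 mm long along its x axis, less than 35 mm tall
There are look-alikes about, which are no part of the job. What is shaped like the part that bears tin_c but purple or turquoise is not meant.

How it is judged:
On the way, in this order (a step that is already met when the one before it is completed fails the run):
1. the small tin stands upright on the counter, clear of its mark (angle between tin_c's own z axis and vertical below 0.1 rad and height (world z) of tin_c below 0.04 m and horizontal distance between tin_c and mark above 0.09 m and contact force between the fingers and tin below 0.1 N), for 0.2 s.
2. every paddle lies fully home in a slot (x of each of paddle0_c, paddle1_c, paddle2_c in the frame of rack above 0.0565 m and y of paddle0_c in the frame of rack between -0.06 and 0.06 m and height (world z) of each of paddle0_c, paddle1_c, paddle2_c below 0.014 m and angle between the x axis of each of paddle0_c, paddle1_c, paddle2_c and the x axis of rack, either way round below 0.08 rad and y of paddle1_c in the frame of rack between -0.06 and 0.06 m and y of paddle2_c in the frame of rack between -0.06 and 0.06 m), for 0.2 s.
3. the keeper bar lies shut across the front of the rack (all of step 2 and angle between the x axis of keeper_mid and the y axis of rack, either way round below 0.07 rad and x of keeper_mid in the frame of rack between -0.044 and -0.022 m and y of keeper_mid in the frame of rack between -0.012 and 0.045 m and height (world z) of keeper_mid below 0.018 m), for 0.2 s.
At the end, for the whole second after the job is handed in: Every paddle present lies flat in a slot, within 8 mm of the back wall; the keeper bar lies flat across the front of the rack, within 4 degrees of square and 11 mm of its shut line, covering all three slots; the small tin stands upright within 22 mm of the centre of its mark; all at rest (all of step 3 and angle between tin_c's own z axis and vertical below 0.1 rad and horizontal distance between tin_c and mark below 0.022 m and height (world z) of tin_c below 0.04 m and linear speed of each of tin, keeper, paddle0, paddle1, paddle2 below 0.02 m/s); the robot touches nothing.
It fails at once if the keeper bar is lifted off the counter (height (world z) of keeper_mid above 0.035 m).
It fails at once if the keeper's heel is taken away from the post (horizontal distance between keeper_heel and post above 0.055 m).
It fails at once if a bystander is moved (distance of any of filler, pot, mallet, fandeck, tape, brush from where it was at the start of the episode above 0.05 m).
Of paddle0, paddle1, paddle2 only 2 to 3 are there at a start; the rules pass over those that are not, and their reading is None.
At some moment in a run one of paddle0, paddle1, paddle2 may be knocked a few centimetres aside while the robot is not near it.
Once in a run the grip may slacken for a moment while it holds something.
It also fails if it takes over 210 s, if anything falls off the work surface, if the arm or the gripper's body presses on something with over 40 N, if the wrist force passes 120 N, or if a joint passes its speed limit or range.

## Robot

A 6-joint arm with a two-finger parallel gripper is mounted at the origin on the work surface. World frame = base frame: x ahead of the robot, y to its left, z up, the work surface at z = 0. Lengths are in m, angles in rad, forces in N, time in s.
With the tool pointing down it reaches from about 0.275 to 1 m from the base axis. Payload 8.4 kg.
Tool frame: the origin (TCP) lies on the centre line of the jaws, within the pads' length; the fingertips stand 17 mm ahead of it and the grasp point (between the pads) lies 2 mm behind it (bot.tcp_to_tips is the y of the fingertips in the tool frame, in m); y points along the fingers, z is the direction in which the jaws open and shut, and the axes are right-handed (so a half turn about y gives the same grasp; the last joint's range is limited). The gripper opens to 85 mm and grips with 20 to 120 N. Pads are 22 mm wide; open, the fingers measure 114 mm over their backs; the gripper's body (76 mm by 85 mm) begins 54 mm behind the grasp point. The pads swing forward as they close: fully open they stand 13 mm farther back than shut.
Start: joints at [1.231, 0.353, 1.633, -0, 1.155, -0.002], TCP at [0.207, 0.59, 0.248] pointing down, gripper open.
Joint ranges: [-2.63, 2.63], [-0.92, 2.1], [0.06, 2.66], [-1.3, 4.44], [0, 2.69], [-3.02, 3.02]. Speed limits (rad/s): [2.22, 2.22, 2.79, 3.14, 3.14, 3.14].

## Interface

Orientations are given as a unit quaternion [x, y, z, w].
In Python, from workcell import bot, hand, kinematics, get_obs, vision, hand_in gives the robot as it stands. The module is installed in compiled form; this text tells all that it offers. Calls block until the motion is done:
- bot.reach(position, orientation): joint-space move of the TCP to a pose.
- bot.servo_line(position, ori=None, velocity=0.15): straight line of the TCP; ori=None keeps the orientation; velocity is the mean speed in m/s.
- bot.goto_joints(angles): joint-space move.
- hand.move_gripper(opening, strength=None): finger opening in m; strength is the grip in N (None keeps the last); returns when the fingers have stopped.
- bot.dwell(seconds).
- kinematics.solve_ik(position, orientation): joint angles nearest the present ones, or None.
- get_obs(): the state.
- vision.read_camera(name): name is "scene" or "top"; returns a dict with "frame" (480x640x3 uint8, red, green, blue), "intrinsics" (3x3 intrinsics, pixels), "dist" ([k1, k2, p1, p2, k3] as OpenCV has them; the pictures are not rectified), "view" (4x4, takes a point from world to camera coordinates). Camera axes: x right, y down, z forward; pixel columns grow to the right and rows downward; lengths in m; the calibration is good to about 2 mm. A picture is of the moment at which its call begins. There is no depth.
A pose or a line that the arm cannot do raises bot.IKError and nothing moves.
- hand_in(): hands the job in, once; it reports no verdict.
The state is a dict: "time_s": time; "joint_pos": joint angles; "joint_vel": joint speeds; "joint_efforts": joint torques, N m; "position": TCP position; "orientation": TCP orientation; "wrist_force": force on the tool from outside, world axes, zero at the start; "ft_torque": the same for the moment, N m; "gripper_width": finger opening in m.
Only numpy, scipy, OpenCV 4.12 (cv2) and the standard library are available. Lean on these libraries where they do the work, as an engineer would, in place of code of your own. Each camera call takes 0.05 s, during which the arm holds its last target.

## Working session

There is one attempt and no reset: what is moved stays moved. The work goes in short steps, each a Python script; the robot and the scene stay as the last script left them, time stands still between calls to the robot, and variables do not carry over. Pictures are saved under pics/ and viewed, and the job is handed in when it is done.

```bash
mkdir -p pics; python3 - <<'E'
from workcell import vision,get_obs
import cv2,json
print(get_obs())
for n in("scene","top"):
    d=vision.read_camera(n); cv2.imwrite(f"pics/{n}0.png",d["frame"][:,:,::-1])
    print(n,d["intrinsics"],d["dist"],d["view"])
E
```

```text
{'time_s': 0.0, 'joint_pos': array([ 1.23063045e+00,  3.53628458e-01,  1.63415110e+00,  3.25182979e-05,
        1.15522923e+00, -2.39859776e-03]), 'joint_vel': array([ 1.41605841e-03, -4.75290514e-04, -1.40804414e-03, -1.32572982e-03,
       -8.40196983e-04, -9.47343149e-05]), 'joint_efforts': array([-1.60821306e-03, -6.05247116e+01, -3.42071450e+01, -3.31162200e-04,
        9.32814495e-03, -2.37903073e-06]), 'position': array([0.20694623, 0.58924507, 0.24756672]), 'orientation': array([ 0.6975374 , -0.11895216,  0.11876076, -0.69655427]), 'wrist_force': array([ 0.66984085, -0.10847744, -0.09700669]), 'ft_torque': array([ 0.02451117, -0.02407995, -0.036008  ]), 'gripper_width': 0.08522841888205228}
scene [[477.24628854   0.         319.8061489 ]
 [  0.         477.24628854 242.35825999]
 [  0.           0.           1.        ]] [-0.05006391  0.          0.          0.          0.        ] [[-0.52820138  0.84897129  0.01584477  0.24184289]
 [ 0.47055665  0.30819542 -0.82679624 -0.2140469 ]
 [-0.70680955 -0.42925905 -0.56227833  1.66491474]
 [ 0.          0.          0.          1.        ]]
top [[476.60131534   0.         317.40571828]
 [  0.         476.60131534 240.13314411]
 [  0.           0.           1.        ]] [-0.11871056  0.          0.          0.          0.        ] [[-1.91771196e-02 -9.99815642e-01  9.59443977e-04  5.28585817e-02]
 [-9.90865555e-01  1.88773170e-02 -1.33525645e-01  5.46721420e-01]
 [ 1.33482917e-01 -3.51131725e-03 -9.91044894e-01  1.03877429e+00]
 [ 0.00000000e+00  0.00000000e+00  0.00000000e+00  1.00000000e+00]]
```

View pics/top0.png

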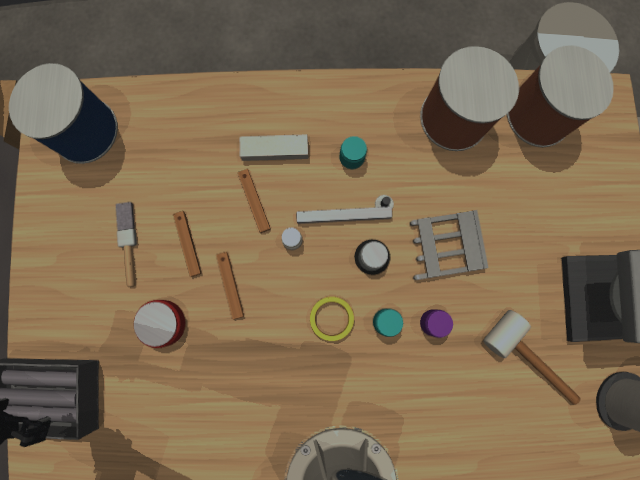

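View pics/scene0.png

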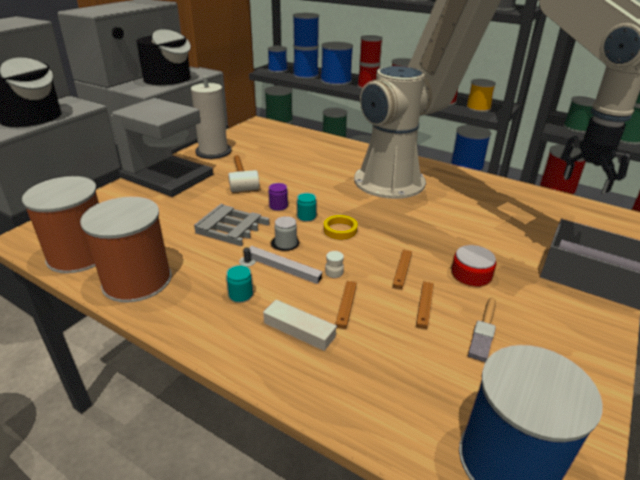

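Top view: the three paddles are at (254,200), (187,243) and (230,285), the rack is at (450,245) opening left, and the keeper runs (298,217)–(390,213) with the post at (385,203). There are four tin-shaped candidates: the bare-steel one on the black mark (373,257), turquoise (353,152) and (389,322), and purple (437,323). Only the steel one fits. I'll confirm it in an enlarged crop.

```bash
cat > h.py <<'E'
import numpy as np,cv2
from workcell import bot,hand,kinematics,get_obs,vision,hand_in
def cam(n):
    return vision.read_camera(n)
def w(d,px,z):
    "pixels -> world at height z"
    p=cv2.undistortPoints(np.array(px,float).reshape(-1,1,2),d["intrinsics"],np.array(d["dist"])).reshape(-1,2)
    R=d["view"][:3,:3];t=d["view"][:3,3];c=-R.T@t
    r=np.c_[p,np.ones(len(p))]@R
    return c+r*((z-c[2])/r[:,2])[:,None]
def proj(d,P):
    V=d["view"];return cv2.projectPoints(np.array(P,float).reshape(-1,1,3),cv2.Rodrigues(V[:3,:3])[0],V[:3,3],d["intrinsics"],np.array(d["dist"]))[0].reshape(-1,2)
def crop(d,x0,y0,x1,y1,name,s=4,P=None,cols=None):
    im=cv2.resize(d["frame"][y0:y1,x0:x1,::-1],None,fx=s,fy=s,interpolation=cv2.INTER_CUBIC)
    if P is not None:
        for poly in P:
            q=proj(d,poly); q=((q-[x0,y0]+.5)*s).astype(int)
            cv2.polylines(im,[q.reshape(-1,1,2)],True,(0,255,0),1)
    cv2.imwrite("pics/"+name,im)
E
python3 - <<'E'
from h import *
d=cam("top"); np.save("top0.npy",d,allow_pickle=True)
crop(d,285,180,495,300,"c1.png",3.8); crop(d,160,160,310,330,"c2.png",3.5)
E
```

```text
(no output)
```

View pics/c1.png

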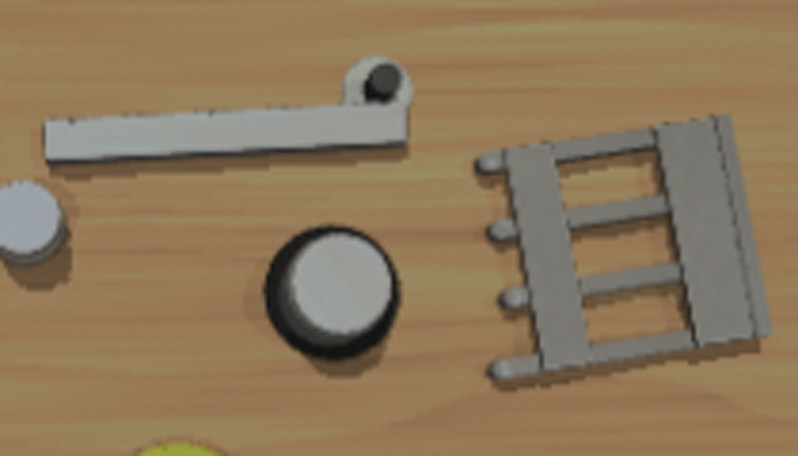

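View pics/c2.png

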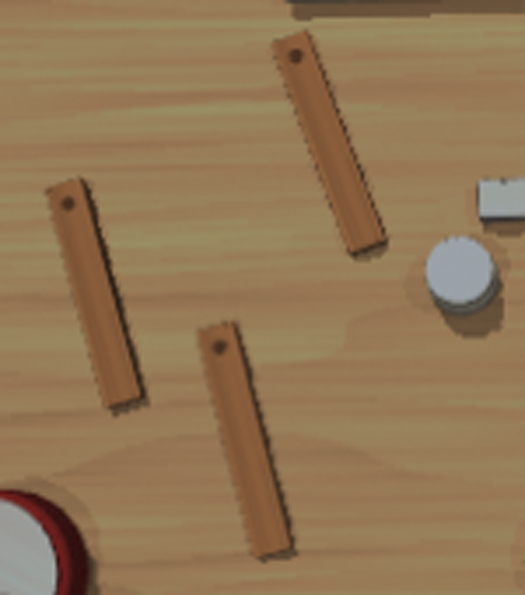

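```bash
cat > fit.py <<'E'
from h import *
from scipy.optimize import least_squares
def T(p,L):
    L=np.array(L,float);c,s=np.cos(p[2]),np.sin(p[2])
    return np.c_[p[0]+c*L[:,0]-s*L[:,1],p[1]+s*L[:,0]+c*L[:,1],L[:,2]]
def fit(d,L,px,p0):
    r=least_squares(lambda p:(proj(d,T(p,L))-px).ravel(),p0)
    return r.x,np.abs(r.fun).max()
def box(p,lx,ly,z):
    return T(p,[[-lx/2,-ly/2,z],[lx/2,-ly/2,z],[lx/2,ly/2,z],[-lx/2,ly/2,z]])
E
python3 - <<'E'
from fit import *
d=np.load("top0.npy",allow_pickle=True).item()
c1=lambda a:np.array(a)/3.8-.5+[285,180]
c2=lambda a:np.array(a)/3.5-.5+[160,160]
L=[[.010,.0685,.027],[.010,-.0685,.027],[.105,.0685,.027],[.105,-.0685,.027],[-.056,.12,.04]]
px=c1([[506,152],[541,368],[655,128],[700,345],[384,81]])
p,e=fit(d,L,px,[.45,-.25,-1.6]);print("rack",p,e)
m=T(p,[[-.105,0,0],[-.056,.12,0],[-.033,.022,0],[-.105,0,.07]]);print(m)
# tin top centre
print("tin",w(d,c1([[340,284],[333,293]]),.07)[0],w(d,c1([[333,293]]),0))
k,e=fit(d,[[-.11,-.0125,.025],[.11,-.0125,.025],[.11,.0125,.025],[-.11,.0125,.025]],c1([[407,104],[45,121],[48,160],[406,143]]),[.5,.0,1.55]);print("keeper",k,e)
P=[]
for q in ([[48,190],[83,178],[145,402],[107,412]],[[198,330],[236,321],[293,549],[256,558]],[[274,43],[308,31],[386,240],[350,254]]):
    L=[[-.0775,-.013,.016],[-.0775,.013,.016],[.0775,.013,.016],[.0775,-.013,.016]]
    u,e=fit(d,L,c2(q),[.5,.3,3.3]);print("paddle",u,e);P.append(u)
np.savez("poses0.npz",rack=p,keeper=k,pads=P)
ov=[box(k,.22,.025,.025)]+[box(u,.155,.026,.016) for u in P]
ov+=[T(p,[[a,-.0685,.027],[b,-.0685,.027],[b,.0685,.027],[a,.0685,.027]]) for a,b in((.01,.04),(.105,.145))]
t=np.linspace(0,6.28,30)
ov+=[T(p,np.c_[-.105+.042*np.cos(t),.042*np.sin(t),0*t]),T(p,np.c_[-.105+.031*np.cos(t),.031*np.sin(t),0*t+.07]),T(p,np.c_[-.056+.01*np.cos(t),.12+.01*np.sin(t),0*t+.04])]
ov+=[box([*T(p,[[-.033,.022,0]])[0,:2],p[2]-np.pi/2],.22,.025,.0)]
crop(d,285,180,495,300,"o1.png",3.8,ov); crop(d,160,160,310,330,"o2.png",3.5,ov)
# others on pot
print("pot",w(d,c2([[460,270]]),.055))
print("tape",w(d,[[331,319]],.02),"turq",w(d,[[389,322]],.07))
E
```

```text
rack [ 0.52489216 -0.18751818 -1.4324228 ] 1.2284763029110763
[[ 0.51040926 -0.0835218   0.        ]
 [ 0.63602094 -0.11550156  0.        ]
 [ 0.5421301  -0.15179909  0.        ]
 [ 0.51040926 -0.0835218   0.07      ]]
tin [ 0.5097525  -0.08025265  0.07      ] [[ 0.51146414 -0.08433437  0.        ]]
keeper [ 0.60822189 -0.02049919  1.60014058] 0.8097261802620324
paddle [0.54804009 0.34546356 3.42307887] 0.41058527991839355
paddle [0.45132456 0.24471475 3.39041388] 0.43799277937159786
paddle [0.6484062  0.18963106 3.48592511] 0.5307814048092041
pot [[0.55409729 0.10109516 0.055     ]]
tape [[0.37033763 0.01520304 0.02      ]] turq [[ 0.36265114 -0.10796275  0.07      ]]
```

View pics/o1.png

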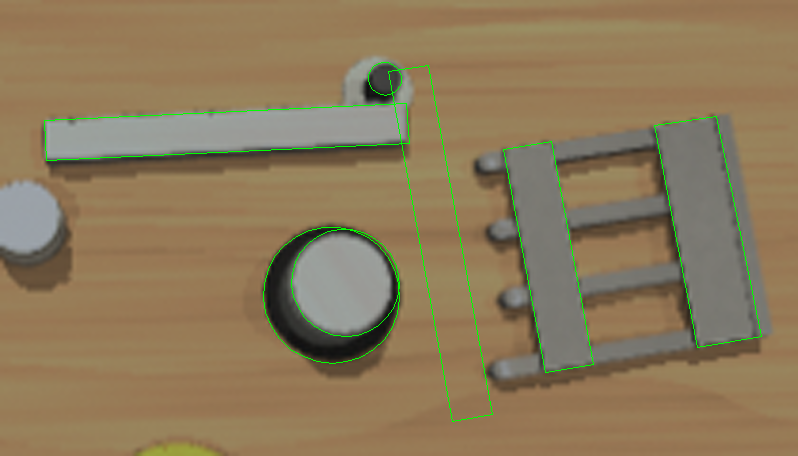

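View pics/o2.png

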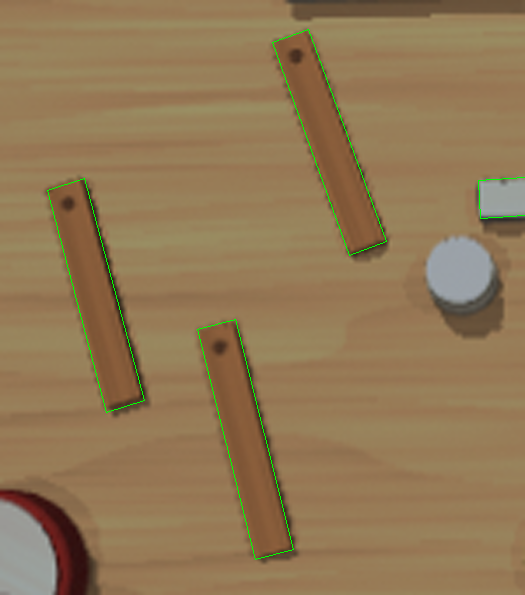

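```bash
cat > rackfit.py <<'E'
from fit import *
from scipy.ndimage import map_coordinates
from scipy.optimize import minimize
N=60
def seg(a,b): t=np.linspace(.04,.96,N)[:,None]; return np.array(a)*(1-t)+np.array(b)*t
L=np.vstack([seg([x,-.0685,.027],[x,.0685,.027]) for x in(.01,.04,.105,.145)]+[seg([x,s*.0685,.027],[x2,s*.0685,.027]) for x,x2 in((.01,.04),(.105,.145)) for s in(1,-1)])
def mk(d,s):
    g=cv2.cvtColor(d["frame"],cv2.COLOR_RGB2GRAY).astype(np.float32)
    g=cv2.GaussianBlur(g,(0,0),s); return np.hypot(cv2.Sobel(g,3 if 0 else cv2.CV_32F,1,0),cv2.Sobel(g,cv2.CV_32F,0,1))
def run(cams,L,p):
    for s in(2.5,1.5,.8):
        G=[mk(d,s) for d in cams]
        def f(q):
            return -sum(map_coordinates(g,proj(d,T(q,L)).T[::-1],order=1).mean()/g.max() for d,g in zip(cams,G))
        p=minimize(f,p,method="Nelder-Mead",options=dict(initial_simplex=np.vstack([p,p+[.004,0,0],p+[0,.004,0],p+[0,0,.03]]),xatol=1e-5,fatol=1e-6)).x
    return p
E
python3 - <<'E'
from rackfit import *
t=np.load("top0.npy",allow_pickle=True).item(); s=cam("scene")
p0=np.load("poses0.npz")["rack"]
for c in([t],[s],[t,s]): 
    p=run(c,L,p0);print(p)
    print(T(p,[[-.105,0,0],[-.056,.12,0.04]]).round(4).tolist())
    pt=p if c==[t] or len(c)==1 and c[0] is t else None
    if pt is not None: keep=p
p=keep
ov=[T(p,[[a,-.0685,.027],[b,-.0685,.027],[b,.0685,.027],[a,.0685,.027]]) for a,b in((.01,.04),(.105,.145))]
ov+=[T(p,[[0,y-.0155,0],[.142,y-.0155,0],[.142,y+.0155,0],[0,y+.0155,0]]) for y in(-.042,0,.042)]
crop(t,400,195,500,295,"o3.png",6,ov);crop(s,180,180,300,280,"o4.png",6,ov)
E
```

```text
[ 0.52638546 -0.18856417 -1.43680304]
[[0.5124, -0.0845, 0.0], [0.6378, -0.117, 0.04]]
[ 0.52750924 -0.18797021 -1.44423122]
[[0.5143, -0.0838, 0.0], [0.6395, -0.1173, 0.04]]Traceback (most recent call last):
  File "<stdin>", line 7, in <module>
ValueError: The truth value of an array with more than one element is ambiguous. Use a.any() or a.all()
```

```bash

python3 - <<'E'
from rackfit import *
t=np.load("top0.npy",allow_pickle=True).item(); s=cam("scene")
p0=np.load("poses0.npz")["rack"]
p=run([t,s],L,p0);print(p);np.save("rack.npy",p)
ov=[T(p,[[a,-.0685,.027],[b,-.0685,.027],[b,.0685,.027],[a,.0685,.027]]) for a,b in((.01,.04),(.105,.145))]
ov+=[T(p,[[0,y-.0155,0],[.142,y-.0155,0],[.142,y+.0155,0],[0,y+.0155,0]]) for y in(-.042,0,.042)]
crop(t,400,195,500,295,"o3.png",6,ov);crop(s,180,180,300,280,"o4.png",6,ov)
E
```

```text
[ 0.52652243 -0.18850622 -1.43722846]
```

View pics/o3.png

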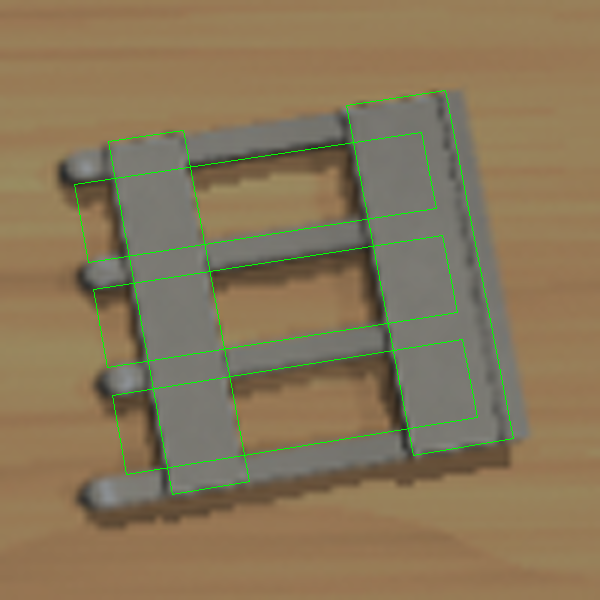

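View pics/o4.png

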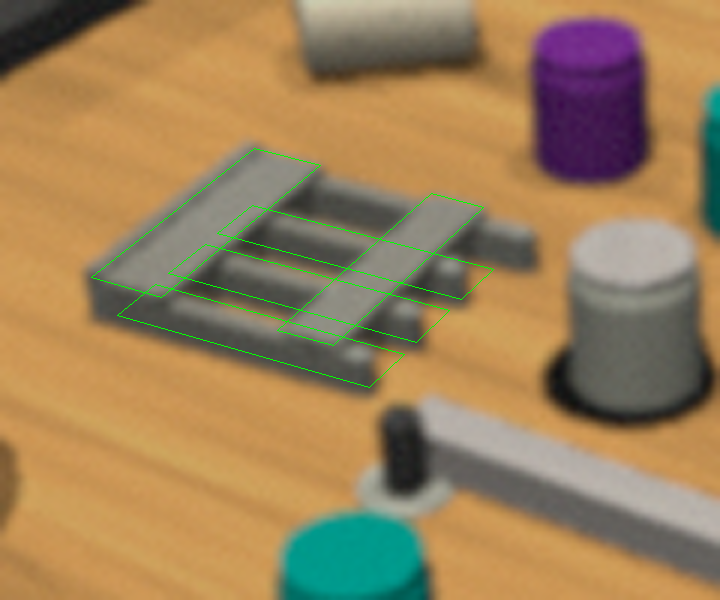

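```bash
cat > mv.py <<'E'
from fit import *
from scipy.spatial.transform import Rotation as Ro
rack=np.load("rack.npy")
def quat(phi):
    y=np.array([0,0,-1.]);z=np.array([np.cos(phi),np.sin(phi),0]);x=np.cross(y,z)
    return Ro.from_matrix(np.c_[x,y,z]).as_quat()
def best(pts):
    """pts: list of (pos,phi); returns offset (0/pi) keeping j6 small over all"""
    r=[]
    for o in(0,np.pi,-np.pi):
        js=[kinematics.solve_ik(list(p),quat(f+o)) for p,f in pts]
        r.append((9 if any(j is None for j in js) else max(abs(j[5]) for j in js),o))
    return min(r)
def R(x,y,z=0): return T(rack,[[x,y,z]])[0]
def st(m=""):
    o=get_obs();print(m,"t%.1f"%o["time_s"],"pos",o["position"].round(4),"F",o["wrist_force"].round(1),"w%.4f"%o["gripper_width"])
    return o
def yawof():
    z=Ro.from_quat(get_obs()["orientation"]).as_matrix()[:,2];return np.arctan2(z[1],z[0])
E
python3 - <<'E'
from mv import *
print("mark",R(-.105,0),"yaw",yawof())
P=np.load("poses0.npz")
d=np.load("top0.npy",allow_pickle=True).item()
print("fandeck",w(d,[[240,137],[308,137],[308,158],[241,160]],.035).round(3).tolist())
# pot: edge circle at top z=.055
t=np.linspace(0,6.28,30);po=w(d,np.array([[460,270]])/3.5-.5+160,.055)[0]
print(po)
crop(d,270,200,330,260,"pot.png",10,[np.c_[po[0]+.024*np.cos(t),po[1]+.024*np.sin(t),0*t+.055],np.c_[po[0]+.024*np.cos(t),po[1]+.024*np.sin(t),0*t]])
for q in P["pads"]:
    u=q[2]-np.pi; g=q[:2]+.055*np.array([np.cos(u),np.sin(u)])
    print(g.round(3),best([((*g,.1),q[2]+np.pi/2),((*g,.019),q[2]+np.pi/2),(R(-.17,0,.02),rack[2]+np.pi/2)]))
    g=q[:2]-.055*np.array([np.cos(u),np.sin(u)])
    print(" other",g.round(3),best([((*g,.1),q[2]-np.pi/2),((*g,.019),q[2]-np.pi/2),(R(-.17,0,.02),rack[2]+np.pi/2)]))
for f in(0,np.pi/2): print(best([(R(-.105,0,.045),rack[2]+f),((.4,.13,.045),rack[2]+f)]))
# keeper
print("keeper",P["keeper"],"in rack",)
E
```

```text
mark [ 0.51253947 -0.08444145  0.        ] yaw 1.232978079093229
fandeck [[0.796, 0.219, 0.035], [0.792, 0.06, 0.035], [0.741, 0.061, 0.035], [0.739, 0.217, 0.035]]
[0.55409729 0.10109516 0.055     ]
[0.601 0.361] (np.float64(1.827854063282781), 0)
 other [0.495 0.33 ] (np.float64(1.2667316579731471), 0)
[0.505 0.258] (np.float64(1.792354932247214), 0)
 other [0.398 0.231] (np.float64(1.29669181121491), 0)
[0.7   0.208] (np.float64(1.5134335398621648), 0)
 other [0.597 0.171] (np.float64(1.6383198380780395), 0)
(np.float64(1.7478939757030485), 0)
(np.float64(0.2997398654497827), 0)
keeper [ 0.60822189 -0.02049919  1.60014058] in rack
```

View pics/pot.png

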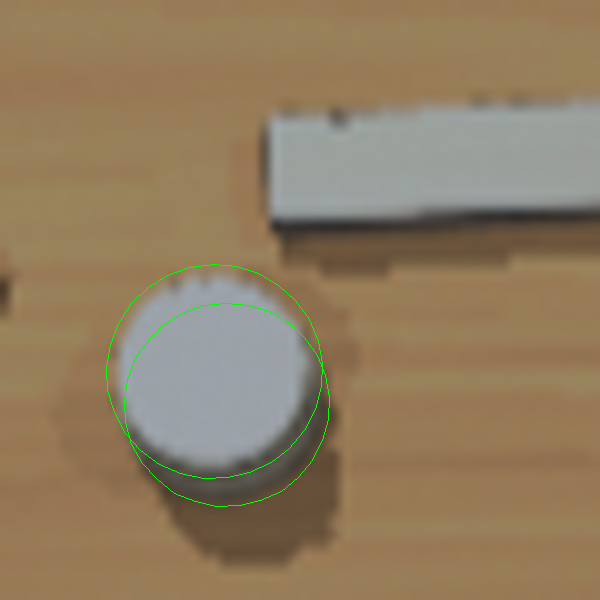

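The crop confirms that the bare-steel tin with a black ring at (373,257) sits exactly on the predicted mark outline. I'll move it aside first.

```bash
python3 - <<'E'
from mv import *
m=R(-.105,0); tin=np.array([.511,-.083])
phi=rack[2]+np.pi/2;q=quat(phi)
bot.reach([tin[0],tin[1],.16],q);hand.move_gripper(.082,60)
bot.servo_line([*tin,.045],q,.12)
hand.move_gripper(.04,60);st("gripped")
bot.servo_line([*tin,.085],q,.12);st()
bot.servo_line([.40,.13,.085],q,.2)
bot.servo_line([.40,.13,.0458],q,.06);st()
hand.move_gripper(.08);bot.servo_line([.40,.13,.16],q,.2);st()
d=cam("top");np.save("top1.npy",d,allow_pickle=True)
crop(d,160,100,500,355,"t1.png",2.3)
E
```

```text
gripped t4.5 pos [ 0.5112 -0.0831  0.0462] F [-3.7  0.5 10.1] w0.0605
 t5.0 pos [ 0.511 -0.083  0.085] F [ 0.   0.7 -4.8] w0.0600
 t7.2 pos [0.3994 0.1297 0.0461] F [-6.8 -2.9 21.3] w0.0606
 t8.2 pos [0.3995 0.1299 0.1594] F [-0.5 -0.3 -0.8] w0.0796
```

View pics/t1.png

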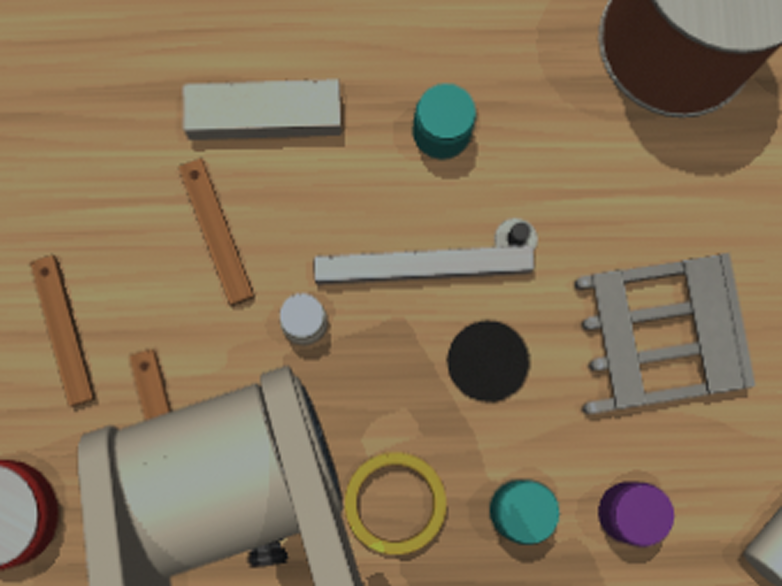

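```bash
cat > pad.py <<'E'
from mv import *
from rackfit import run,seg
a,b,h=.0775,.013,.016
LP=np.vstack([seg([-a,-b,h],[a,-b,h]),seg([-a,b,h],[a,b,h]),seg([a,-b,h],[a,b,h]),seg([-a,-b,h],[-a,b,h])])
def pick(q,side=1,off=.055):
    "grip at far (+x) end, head = -x end; q yaw ~3.4 points tail->head"
    dr=np.array([np.cos(q[2]),np.sin(q[2])]); g=q[:2]-off*dr; f=q[2]+np.pi/2
    s,o=best([((*g,.1),f),(R(-.17,0,.02),rack[2]+np.pi/2)]);print("best",s,o)
    Q=quat(f+o)
    bot.reach([*g,.11],Q);hand.move_gripper(.05,50)
    bot.servo_line([*g,.0205],Q,.1)
    hand.move_gripper(.015,50);st("grip")
    bot.servo_line([*g,.11],Q,.12);st("lift")
    return o
def carry(o,y,x=-.17):
    Q=quat(rack[2]+np.pi/2+o)
    bot.reach(R(x,y,.11),Q);st("over")
    bot.servo_line(R(x,y,.022),Q,.08);st("low")
def Q0(o): return quat(rack[2]+np.pi/2+o)
E
python3 - <<'E'
from pad import *
d=np.load("top1.npy",allow_pickle=True).item()
P=np.load("poses0.npz")["pads"]
for i in(0,2): print(P[i],run([d],LP,P[i]))
q=run([d],LP,P[2])
o=pick(q);carry(o,-.042);np.save("o.npy",o)
d=cam("top");crop(d,285,160,495,320,"p1.png",3.8);s=cam("scene");crop(s,180,160,420,340,"p1s.png",3.3)
E
```

```text
[0.54804009 0.34546356 3.42307887] [0.54528182 0.34150178 3.41801407]
[0.6484062  0.18963106 3.48592511] [0.64444427 0.1866218  3.48238769]
best 1.5142719279784318 0
grip t11.3 pos [0.697  0.2052 0.0217] F [-1.  -0.   6.1] w0.0244
lift t12.2 pos [0.6957 0.2048 0.1092] F [-0.4 -0.6 -0.8] w0.0246
over t13.7 pos [ 0.4629 -0.0255  0.11  ] F [0.7 0.5 0. ] w0.0241
low t14.9 pos [ 0.4626 -0.0256  0.0222] F [-0.2 -1.1 -0.2] w0.0244
```

View pics/p1.png

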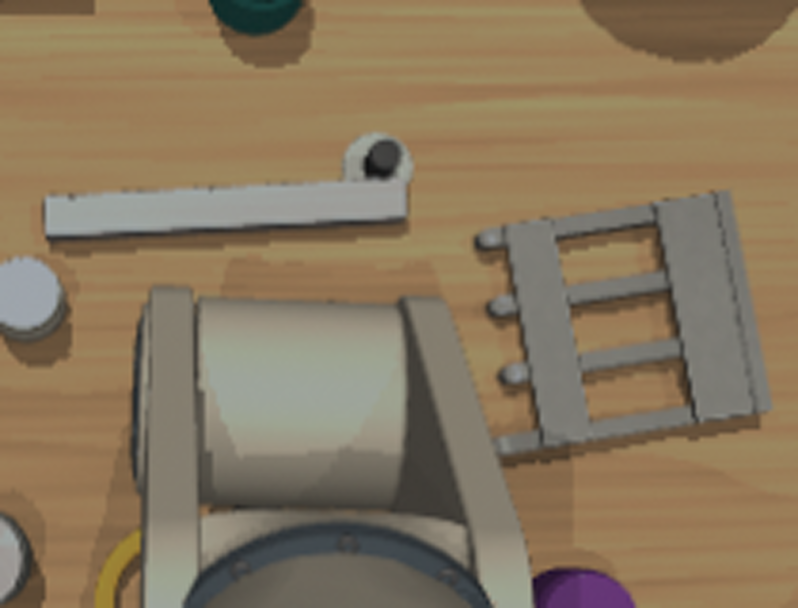

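View pics/p1s.png

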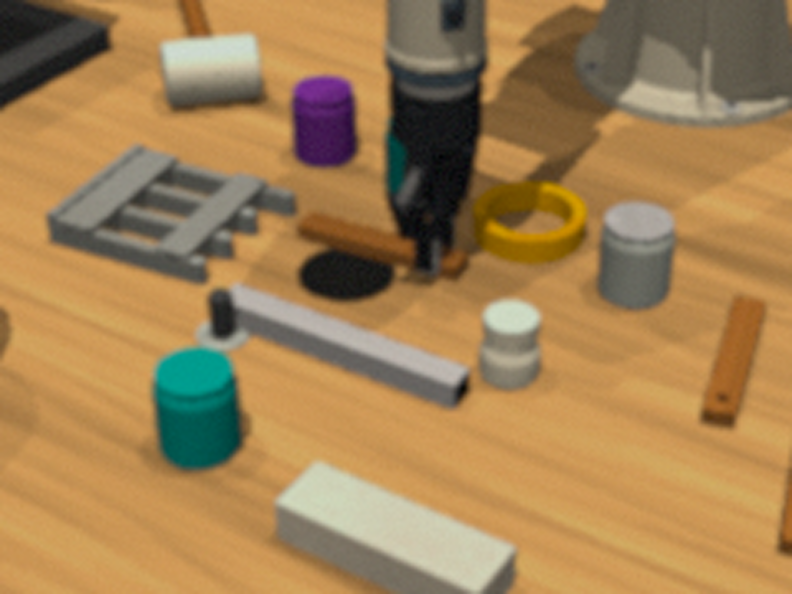

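```bash
python3 - <<'E'
from pad import *
s=cam("scene");o=get_obs();g=o["position"][:2];u=rack[2]
c=g+.055*np.array([np.cos(u),np.sin(u)])
ov=[box([*c,u],.155,.026,.0175),T(rack,[[0,-.0575,0],[.142,-.0575,0],[.142,-.0265,0],[0,-.0265,0]]),T(rack,[[.01,-.0685,.027],[.04,-.0685,.027],[.04,.0685,.027],[.01,.0685,.027]])]
crop(s,230,190,340,270,"p2s.png",7,ov)
E
```

```text
(no output)
```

View pics/p2s.png

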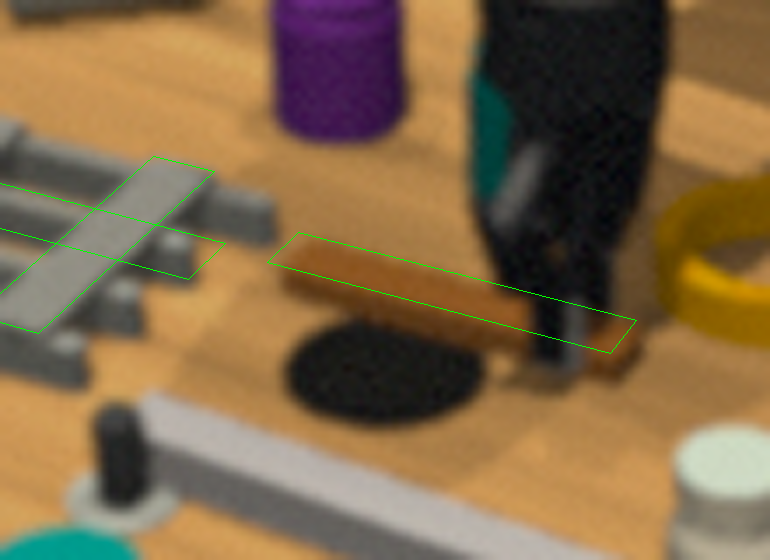

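```bash
cat >> pad.py <<'E'
def F(): return get_obs()["wrist_force"]
def insert(o,y,x0=-.17,x1=-.025,z=.0215,lim=12):
    Q=Q0(o);b=F();x=x0
    ax=np.array([np.cos(rack[2]),np.sin(rack[2]),0])
    while x<x1-1e-6:
        x=min(x+.008,x1);bot.servo_line(R(x,y,z),Q,.06)
        f=F()-b; fl=f@np.array([-ax[1],ax[0],0])
        if abs(f@ax)>lim or abs(fl)>lim: print("STOP x",x,"F ax,lat,z",f@ax,fl,f[2]);return x
    print("in",x,f@ax,fl,f[2]);return x
def push(o,y,back=-.085,x1=-.022,lim=15):
    Q=Q0(o)
    p=get_obs()["position"];hand.move_gripper(.042,50)
    bot.servo_line([p[0],p[1],.06],Q,.15)
    bot.servo_line(R(back,y,.06),Q,.2);hand.move_gripper(0.0,50)
    bot.servo_line(R(back,y,.019),Q,.1);b=F();x=back
    ax=np.array([np.cos(rack[2]),np.sin(rack[2]),0])
    while x<x1-1e-6:
        x=min(x+.003,x1);bot.servo_line(R(x,y,.019),Q,.06)
        f=F()-b
        if abs(f@ax)>lim: break
    a=(R(0,0)-get_obs()["position"])@ax
    print("push end cmd x %.4f actual %.4f"%(x,-a),"F",(f@ax).round(1))
    bot.servo_line(R(x-.03,y,.019),Q,.1);bot.servo_line(R(x-.03,y,.11),Q,.2)
E
python3 - <<'E'
from pad import *
o=float(np.load("o.npy"))
x=insert(o,-.042);st()
if x>-.04: push(o,-.042)
bot.servo_line(R(-.16,-.0,.16),Q0(o),.2)
d=cam("top");crop(d,285,160,495,320,"p3.png",3.8)
E
```

```text
STOP x -0.02599999999999992 F ax,lat,z -18.033279433389477 3.638056096928994 14.299407245961579
 t20.2 pos [ 0.4811 -0.1657  0.0216] F [ 1.8 18.5 13. ] w0.0243
push end cmd x -0.0220 actual -0.0246 F -19.9
```

View pics/p3.png

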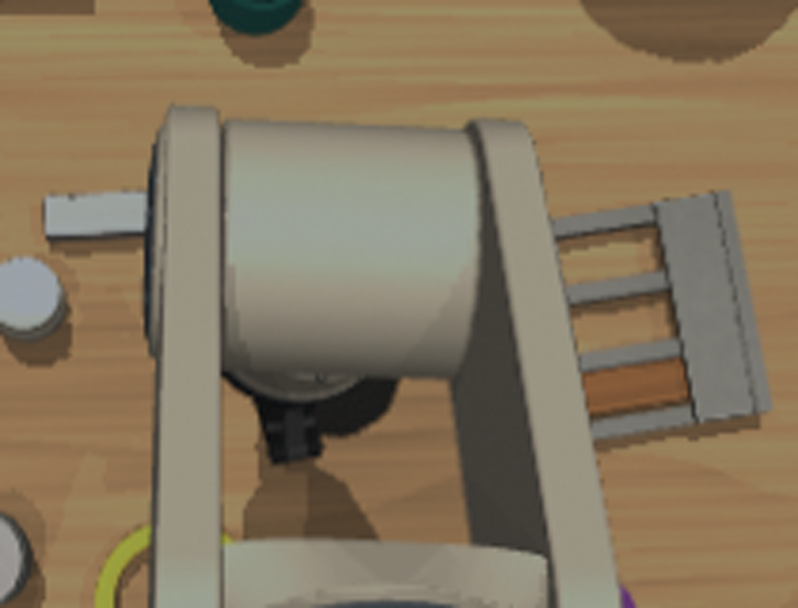

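```bash
python3 - <<'E'
from pad import *
d=cam("top");np.save("top2.npy",d,allow_pickle=True)
P=np.load("poses0.npz")["pads"]
for i in(0,1):
    q=run([d],LP,P[i]);print(P[i],q)
crop(d,150,160,310,330,"p4.png",3.5,[box(P[i],.155,.026,.016) for i in(0,1)])
s=cam("scene");crop(s,170,180,330,280,"p4s.png",5)
E
```

```text
[0.54804009 0.34546356 3.42307887] [0.54525503 0.34150018 3.41802395]
[0.45132456 0.24471475 3.39041388] [0.44770221 0.24129275 3.39061248]
```

View pics/p4.png

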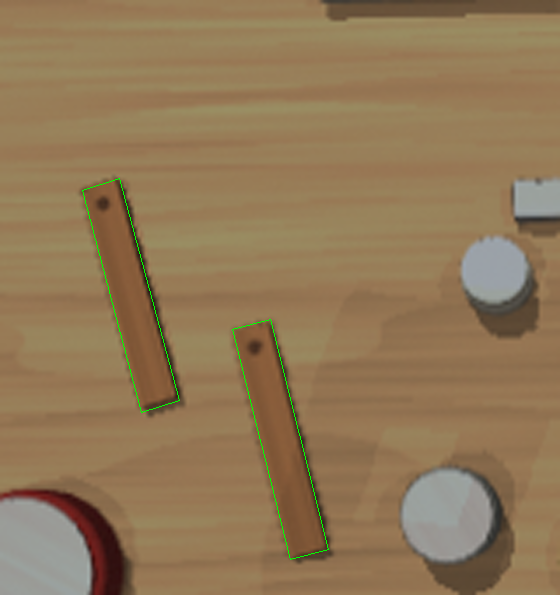

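View pics/p4s.png

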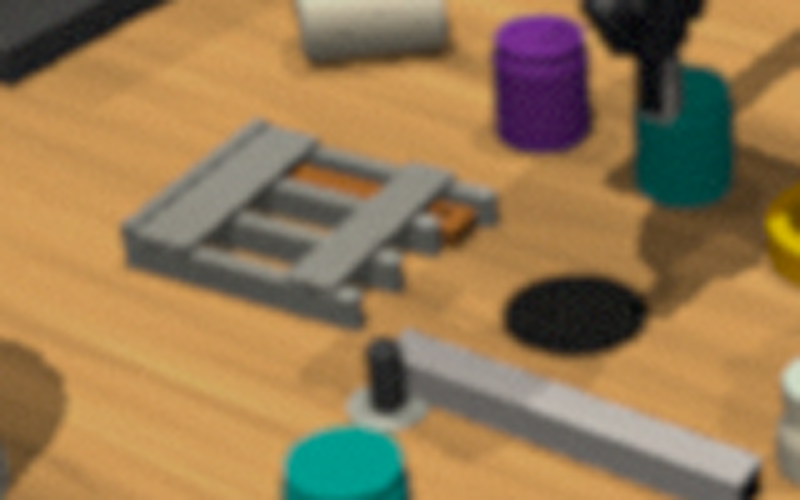

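Paddle 1 sits in the −42 slot, its tail protruding slightly at scene (455,215) in the crop. The other two paddles haven't moved, so I'll do the next one into slot +42.

```bash
python3 - <<'E'
from pad import *
P=np.load("poses0.npz")["pads"]
o=pick(P[0]);carry(o,.042);np.save("o.npy",o)
x=insert(o,.042);st()
if x>-.06: push(o,.042)
bot.servo_line(R(-.16,-.0,.16),Q0(o),.2)
d=cam("top");crop(d,150,160,310,330,"p5.png",3.5,[box(P[i],.155,.026,.016) for i in(1,)])
s=cam("scene");crop(s,170,180,330,280,"p5s.png",5)
E
```

```text
best 1.827854063282781 0
grip t33.3 pos [0.6015 0.3612 0.0216] F [-0.4 -0.1  6.5] w0.0245
lift t34.2 pos [0.6004 0.3604 0.1092] F [-0.1  0.6 -1.3] w0.0248
over t35.9 pos [ 0.5457 -0.0141  0.1099] F [-0.6  0.7 -0.7] w0.0243
low t37.2 pos [ 0.5459 -0.0145  0.0223] F [ 0.1 -0.5 -0.3] w0.0246
in -0.025 -1.7387076870813285 0.6761029755664719 6.952708957075233
 t42.5 pos [ 0.5648 -0.1576  0.0216] F [0.6 1.3 6.6] w0.0246
push end cmd x -0.0220 actual -0.0246 F -15.9
```

View pics/p5.png

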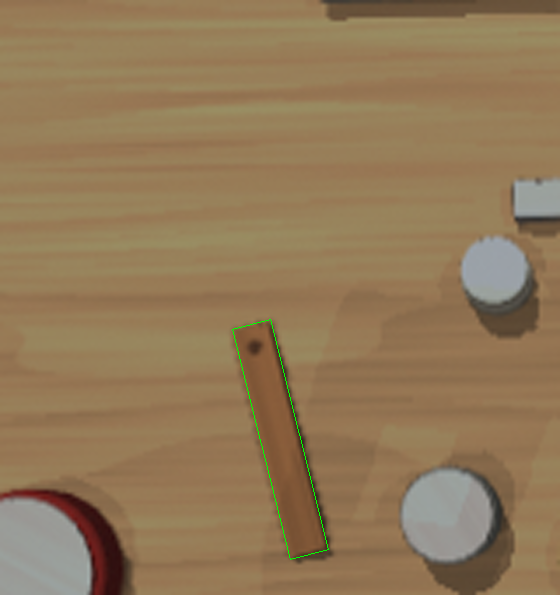

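View pics/p5s.png

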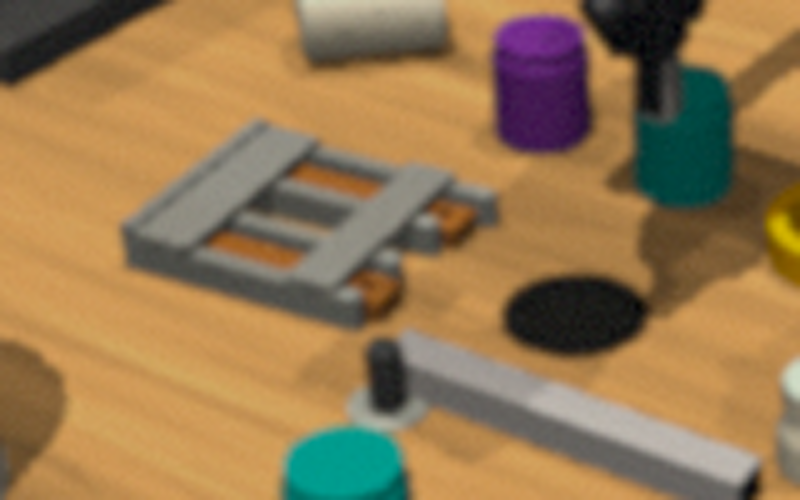

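Two paddles are home with equal tails, and the third hasn't moved. It goes into the middle slot.

```bash
python3 - <<'E'
from pad import *
P=np.load("poses0.npz")["pads"]
o=pick(P[1]);carry(o,0);np.save("o.npy",o)
x=insert(o,0);st()
if x>-.06: push(o,0)
bot.reach([.40,.13,.25],quat(rack[2]+np.pi/2))
d=cam("top");np.save("top3.npy",d,allow_pickle=True)
ov=[T(rack,[[-.013,y-.013,.016],[.03,y-.013,.016],[.03,y+.013,.016],[-.013,y+.013,.016]]) for y in(-.042,0,.042)]
crop(d,285,160,495,320,"p6.png",3.8,ov)
s=cam("scene");crop(s,170,180,330,280,"p6s.png",5)
E
```

```text
best 1.792354932247214 0
grip t55.6 pos [0.5052 0.2586 0.0214] F [-1.3 -1.2  6. ] w0.0245
lift t56.5 pos [0.5042 0.258  0.1094] F [ 0.5  0.3 -1.3] w0.0247
over t58.2 pos [ 0.5039 -0.0198  0.1098] F [-0.2 -0.2  0.2] w0.0248
low t59.5 pos [ 0.5042 -0.02    0.0223] F [ 0.5  0.6 -0.6] w0.0246
in -0.025 0.20823019279185193 -0.15034670966734667 1.314475880363828
 t64.8 pos [ 0.5231 -0.1637  0.0215] F [0.4 0.3 0.7] w0.0246
push end cmd x -0.0220 actual -0.0246 F -18.4
```

View pics/p6.png

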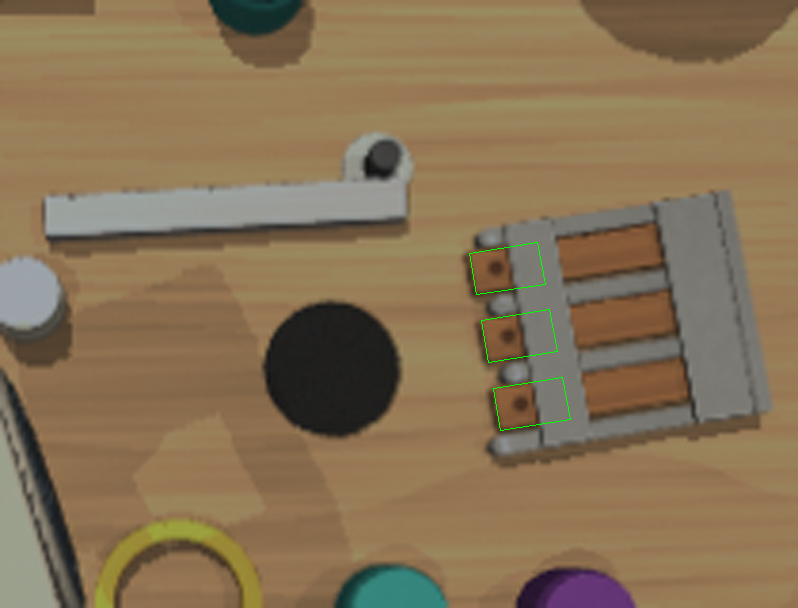

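View pics/p6s.png

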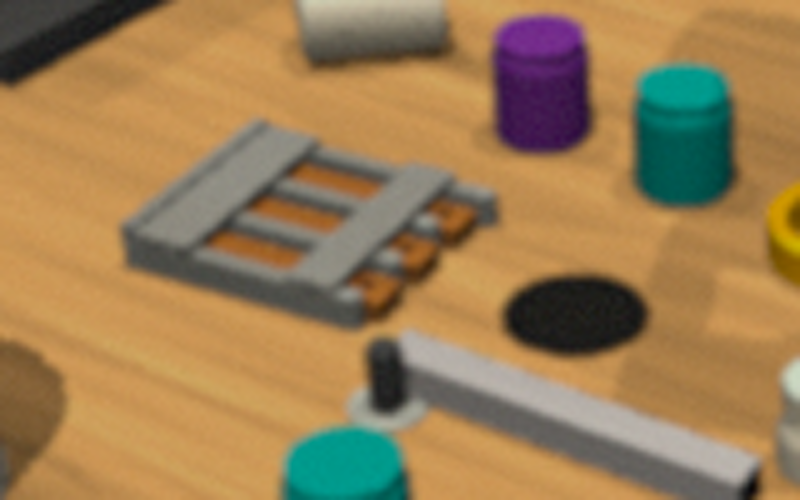

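All three tails match the predicted home outlines in both views. Next is the keeper.

```bash
cat > keep.py <<'E'
from pad import *
th1=rack[2]-np.pi/2+2*np.pi
C=R(-.056,.12)[:2]
def tn(th): return np.array([np.cos(th),np.sin(th)]),np.array([-np.sin(th),np.cos(th)])
E
python3 - <<'E'
from keep import *
d=np.load("top3.npy",allow_pickle=True).item()
print("post img",w(d,np.array([[384,156]])/3.8-.5+[285,160],.04),"C",C)
k,e=fit(d,[[-.11,-.0125,.025],[.11,-.0125,.025],[.11,.0125,.025],[-.11,.0125,.025]],np.array([[407,181],[45,198],[48,238],[406,220]])/3.8-.5+[285,160],[.6,-.02,1.6]);print("keeper",k,e)
t,n=tn(k[2]); s0=(k[:2]-C)@t; print("mid tangential",s0,"perp",(k[:2]-C)@n,"swing deg",np.degrees(th1-k[2]))
s=.044; g=k[:2]+(s-s0)*t
js=best([((*g,.02),k[2]+np.pi/2),((*(C+.0235*tn(th1)[1]+s*tn(th1)[0]),.02),th1+np.pi/2)]);print(js,np.r_[g])
o=js[1];Q=quat(k[2]+np.pi/2+o)
bot.reach([*g,.12],Q);hand.move_gripper(.05,60)
bot.servo_line([*g,.0205],Q,.1);hand.move_gripper(.015,60);st("grip")
pp=get_obs()["position"][:2];print("grip tang/perp",(pp-C)@t,(pp-C)@n)
g2=g-.006*t;bot.servo_line([*g2,.0205],Q,.05);st("slid")
np.savez("k.npz",k=k,o=o,g2=g2)
dd=cam("top");crop(dd,285,160,495,320,"k1.png",3.8)
E
```

```text
post img [[ 0.6353631  -0.11486222  0.04      ]] C [ 0.63799602 -0.11702448]
keeper [ 0.60745167 -0.02048021  1.60151178] 0.818179826871642
mid tangential 0.09743676903706405 perp 0.027565006335529555 swing deg 95.89300884005547
(np.float64(1.946727188513682), 3.141592653589793) [ 0.60909275 -0.07389177]
grip t77.9 pos [ 0.6097 -0.074   0.0214] F [-0.6  0.1  6.1] w0.0238
grip tang/perp 0.043894118199931574 0.026947191322820033
slid t78.2 pos [ 0.61   -0.0801  0.0214] F [-0.2 -0.3  5.9] w0.0239
```

View pics/k1.png

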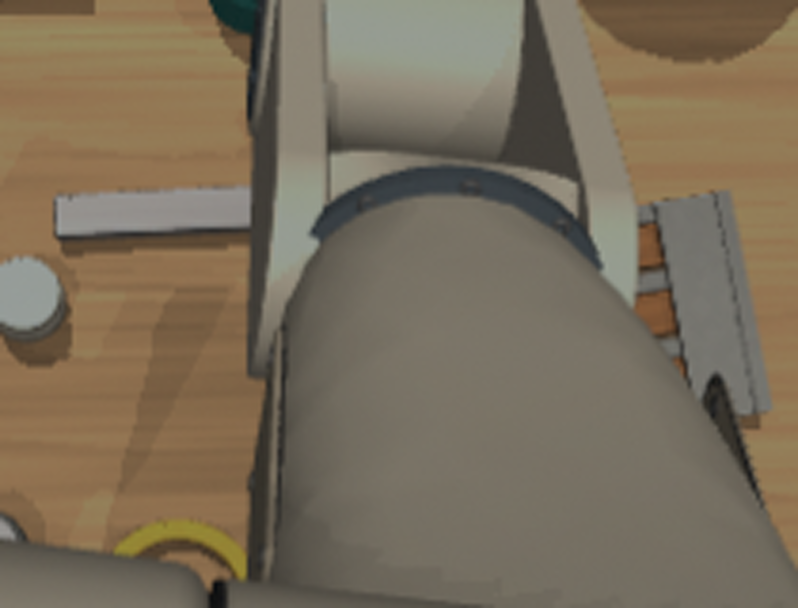

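```bash
python3 - <<'E'
from keep import *
K=np.load("k.npz");k=K["k"];o=float(K["o"])
Cm=np.array([.637,-.1162]);p=get_obs()["position"][:2]
t,n=tn(k[2]);s=(p-Cm)@t;r=(p-Cm)@n;print(s,r)
b=F()
thE=th1-.02
N=24
for i in range(1,N+1):
    th=k[2]+(thE-k[2])*i/N;a=min(1,i/6);rr=r*(1-a)+.0245*a
    t,n=tn(th);g=Cm+s*t+rr*n
    bot.servo_line([*g,.0205],quat(th+np.pi/2+o),.04)
    f=F()-b
    if i%4==0: print(i,"tang %.1f perp %.1f"%(f[:2]@t,f[:2]@n),f[2].round(1),"w%.4f"%get_obs()["gripper_width"])
    if np.hypot(*f[:2])>20: print("STOP",i,f);break
st()
s_=cam("scene");crop(s_,170,180,330,280,"k2s.png",5);d=cam("top");crop(d,285,160,495,320,"k2.png",3.8)
E
```

```text
0.036890055693481236 0.02584863303984814
4 tang -0.3 perp -0.6 0.9 w0.0240
8 tang -0.5 perp -1.1 -0.2 w0.0242
12 tang -1.7 perp 0.0 0.1 w0.0236
16 tang -1.8 perp 0.6 0.5 w0.0233
20 tang -0.0 perp 0.5 0.9 w0.0237
24 tang -0.2 perp 0.3 0.4 w0.0238
 t84.2 pos [ 0.6038 -0.1451  0.0214] F [-0.7 -0.6  6.8] w0.0238
```

View pics/k2s.png

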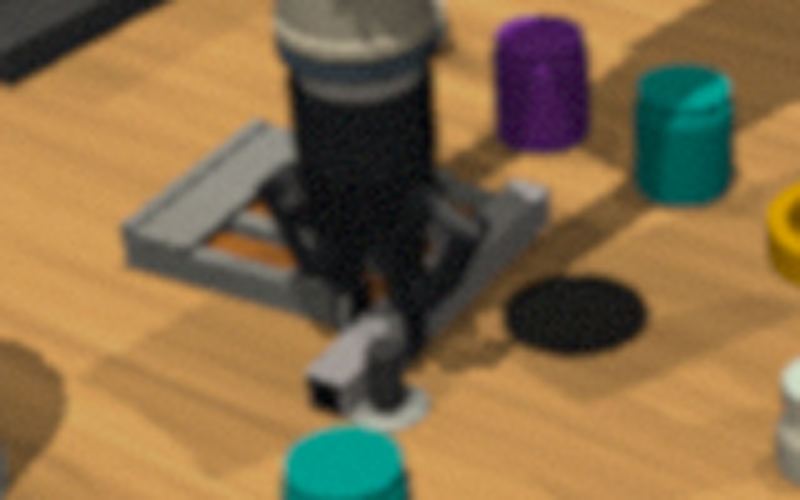

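View pics/k2.png

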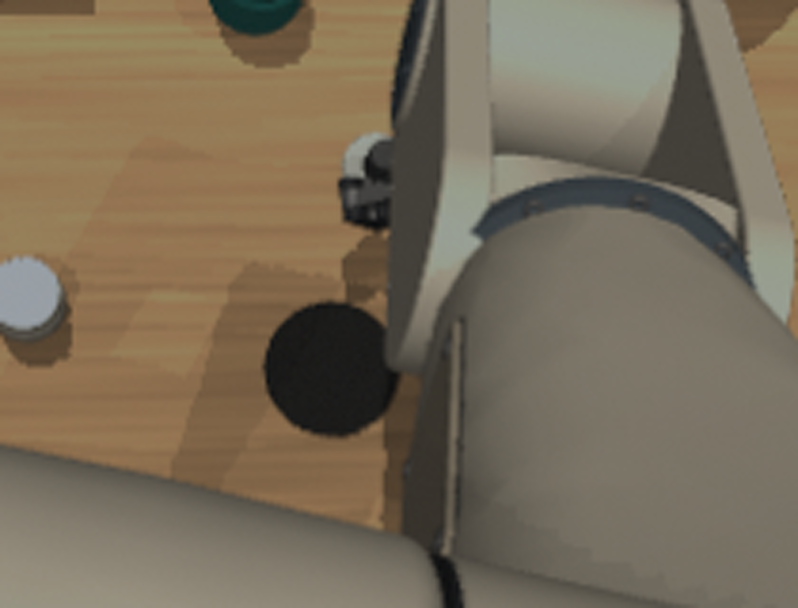

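```bash
python3 - <<'E'
from keep import *
hand.move_gripper(.034)
p=get_obs()["position"];bot.servo_line([p[0],p[1],.09],None,.12)
Q=quat(rack[2]+np.pi/2)
bot.reach(R(-.095,-.05,.09),Q);hand.move_gripper(0)
bot.servo_line(R(-.095,-.05,.018),Q,.1)
b=F();ax=np.array([np.cos(rack[2]),np.sin(rack[2]),0]);x=-.095
while x<-.05:
    x+=.003 if x<-.068 else .0015
    bot.servo_line(R(x,-.05,.018),Q,.05);f=(F()-b)@ax
    if x>-.07: print(round(x,4),f.round(1))
    if abs(f)>9: break
bot.servo_line(R(x-.03,-.05,.018),Q,.1);bot.servo_line(R(x-.03,-.05,.12),Q,.2)
bot.reach([.40,.13,.25],Q)
d=cam("top");np.save("top4.npy",d,allow_pickle=True)
crop(d,285,160,495,320,"k3.png",3.8,[box([*R(-.033,.028)[:2],th1],.22,.025,.025)])
s_=cam("scene");crop(s_,170,180,330,280,"k3s.png",5)
E
```

```text
-0.068 -0.7
-0.0665 0.1
-0.065 0.5
-0.0635 -0.9
-0.062 0.1
-0.0605 0.6
-0.059 -0.0
-0.0575 -0.0
-0.056 -6.4
-0.0545 -16.8
```

View pics/k3.png

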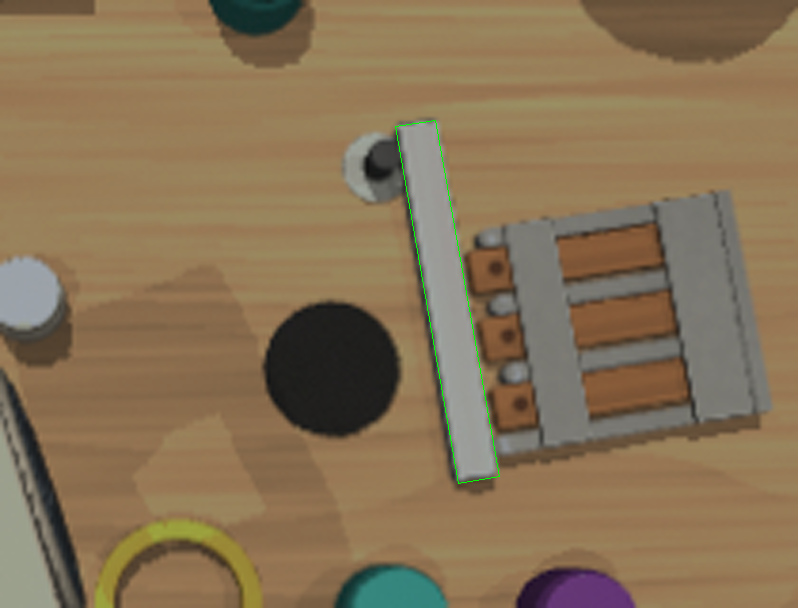

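View pics/k3s.png

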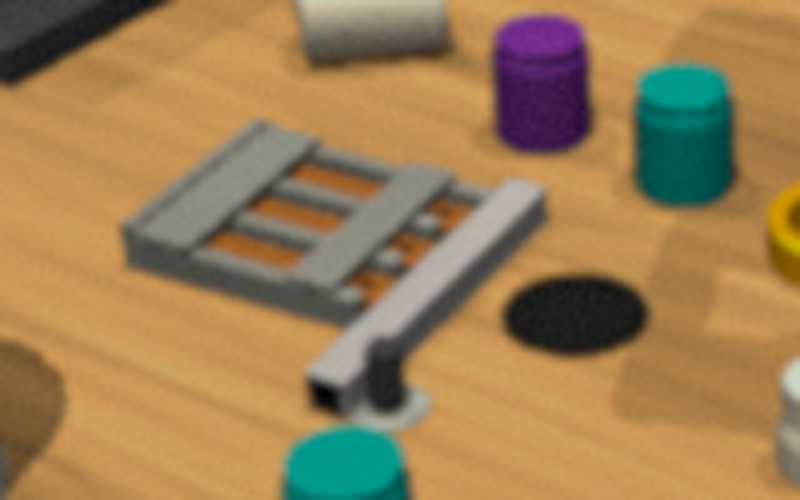

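The keeper matches its shut outline against the stop, within about a pixel. Now the tin goes back.

```bash
python3 - <<'E'
from mv import *
q=quat(rack[2]+np.pi/2)
d=np.load("top2.npy",allow_pickle=True).item();print(w(d,np.array([[450,514]])/3.5-.5+[150,160],.07))
bot.reach([.3995,.1298,.16],q);hand.move_gripper(.082,60)
bot.servo_line([.3995,.1298,.045],q,.12);hand.move_gripper(.04,60);st("grip")
bot.servo_line([.3995,.1298,.09],q,.12);st("lift")
m=[.512,-.0844]
bot.servo_line([*m,.09],q,.15);st("over");bot.servo_line([*m,.0458],q,.05);st("down")
hand.move_gripper(.08);bot.servo_line([*m,.16],q,.15)
bot.reach([.35,.25,.3],q);st()
d=cam("top");t=np.linspace(0,6.28,40)
ov=[T(rack,np.c_[-.105+.042*np.cos(t),.042*np.sin(t),0*t]),T(rack,np.c_[-.105+.031*np.cos(t),.031*np.sin(t),0*t+.07]),box([*R(-.033,.028)[:2],rack[2]-np.pi/2],.22,.025,.025)]
crop(d,285,160,495,320,"z1.png",3.8,ov);cv2.imwrite("pics/z_top.png",d["frame"][:,:,::-1])
s_=cam("scene");crop(s_,170,180,330,280,"z1s.png",5)
E
```

```text
[[0.40097252 0.1299094  0.07      ]]
grip t97.5 pos [0.3999 0.1299 0.046 ] F [-2.5 -1.5 13.5] w0.0605
lift t98.0 pos [0.3994 0.1298 0.0899] F [-0.1  0.3 -3.7] w0.0601
over t99.8 pos [ 0.5116 -0.0838  0.0899] F [-1.2  1.2 -4.5] w0.0601
down t100.8 pos [ 0.5115 -0.0843  0.0462] F [-4.2  1.4  8.1] w0.0603
 t103.5 pos [0.3503 0.2495 0.2995] F [-0.1 -0.1 -0.2] w0.0799
```

View pics/z1.png

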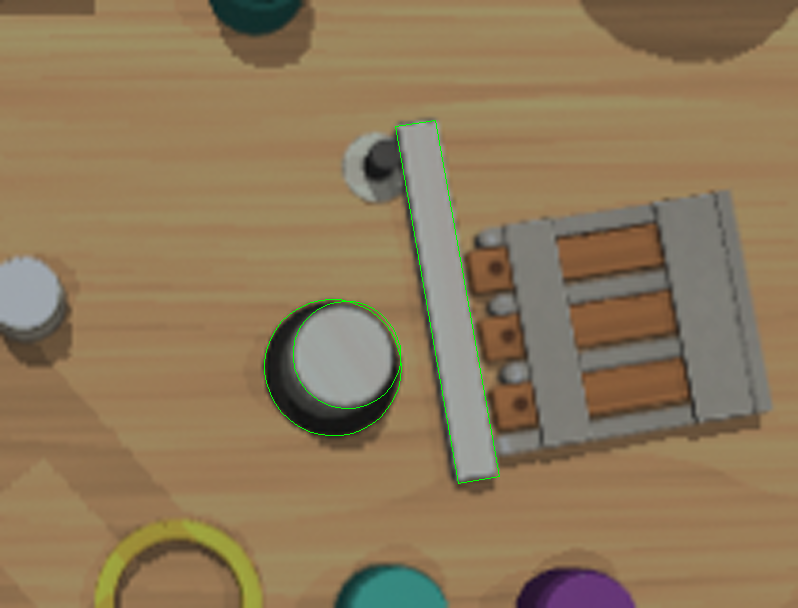

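View pics/z1s.png

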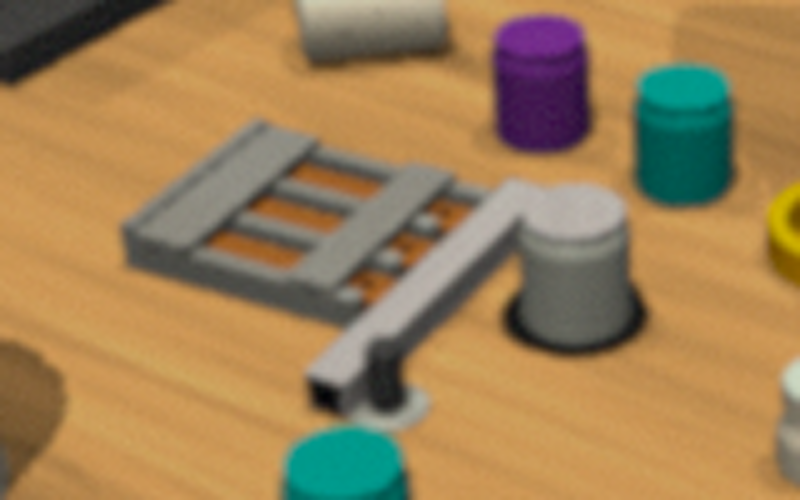

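View pics/z_top.png

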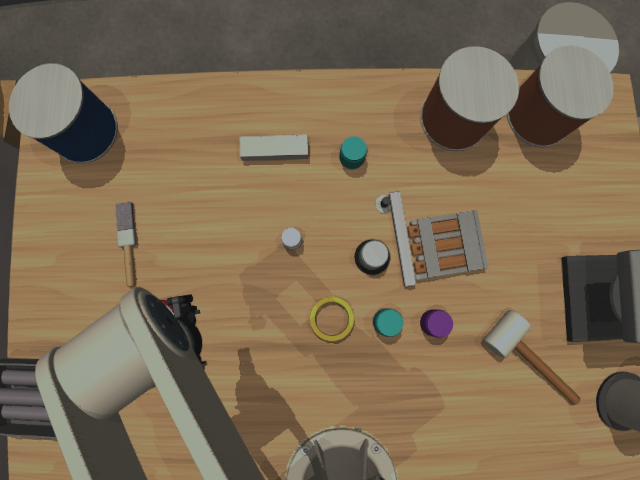

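The tin is upright on its mark at (373,257), the keeper is shut at (403,240), and all three paddles are home. The bystanders in view are unmoved. The arm hides the red filler tin, but the gripper is at z≈0.3, well above it.

```bash
python3 -c "
from workcell import hand_in
print(hand_in())"
```

```text
the job is handed in; nothing more can be done
None
```

I finished the job and handed it in at about 104 s of the 210 s allowed; no verdict is reported.

**What I did:**
- **Tin:** I set the bare-steel tin aside on the counter.
- **Paddles:** There were three. I slid one into each slot, then pushed each home with closed fingers until the push force rose to 16–20 N.
- **Keeper bar:** I swung it about 95° about the post, keeping it flat. I then pressed its free end against the stop, where the force rose to about 17 N.
- **Tin again:** I stood it back on its mark and moved the arm clear.

**Last checks:**
- **Paddles:** The fingers stopped where a paddle fully home should stop them. The tails matched the predicted home outlines in the top view before the keeper was shut.
- **Keeper:** It lies within about 1 pixel (2 mm) of the drawn shut outline, which I had shifted 6 mm along the bar. I slid it that far towards its heel on purpose, to clear the white jar; it still covers all three slots.
- **Tin:** It stands upright, within a few millimetres of the mark's centre.
- **Bystanders:** All the ones in view are where they started. The red filler tin was hidden behind the arm in the last picture; it was in place in an earlier one, and no move went near it.

**Disagreements:**
- The post measured from the image was about 3 mm off its position from the rack fit. I used a point between the two, and the swing showed no side forces above 2 N.
- While inserting the first paddle, a finger seems to have touched the rack's longer nose at about 18 N. I stopped there and finished by pushing from behind.

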